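Latch the larger sample carrier

ROBOT

A 6-joint arm with a two-finger parallel gripper is mounted at the origin on the work surface. World frame = base frame: x ahead of the robot, y to its left, z up, the work surface at z = 0. Lengths are in m, angles in rad, forces in N, time in s.
With the tool pointing down it reaches from about 0.3 to 0.875 m from the base axis. Payload 6.4 kg.
Tool frame: the origin (TCP) lies between the finger pads; the fingertips stand 25 mm ahead of it and the grasp point (between the pads) lies 6 mm ahead of it; z points along the fingers, y is the line along which they close (so a half turn about z gives the same grasp; the last joint's range is limited). The gripper opens to 85 mm and grips with 20 to 120 N. Pads are 22 mm wide; open, the fingers measure 114 mm over their backs; the gripper's body (76 mm by 85 mm) begins 54 mm behind the grasp point. The pads swing forward as they close: fully open they stand 13 mm farther back than shut.
Start: joints at [-1.363, 0.181, 1.607, -0, 1.354, -0.206], TCP at [0.231, -0.526, 0.234] pointing down, gripper open.
Joint ranges: [-2.99, 2.99], [-0.89, 2.07], [0.3, 2.58], [-1.14, 4.28], [0, 2.63], [-3.12, 3.12]. Speed limits (rad/s): [2.57, 2.57, 3.01, 3.14, 3.14, 3.14].

INTERFACE

Orientations are given as a unit quaternion [w, x, y, z].
In Python, from bench import ctrl gives the robot as it stands.
- The arm moves only by the tool servo_tool, never from a script. Its argument "series" is text: rows parted by semicolons, each of 7 numbers parted by spaces: the gripper command: -1 is fully open, 1 is shut, values between are in proportion, then the shift along the tool's x, y, z in m, then the turn, a rotation vector about the tool's x, y, z in degrees. A call has 1 to 12 rows; each row is the pose to reach, as a shift and turn from the pose commanded when the call began, along the tool's axes at that moment; what a row does not reach only later rows make up. A row lasts 1/12 s, in which the tool goes at most 41.7 mm and 7.16 degrees, less where a joint would pass 70% of its speed; a pose out of reach is approached as far as the arm can. A call with a gripper value outside its range is refused whole. The fingers move at their own pace and stop on an object; the grip force is fixed at half the most. Time passes only in rows, so rows that repeat a pose let the fingers close. It gives the time, the measured TCP pose, the force, the opening and the grip force at its end, in the units of the state.
- ctrl.get_obs(): the state, without advancing time (a new reading comes with each control period).
- ctrl.camera(name): name is "scene" or "top" or "wrist"; returns a dict with "img" (420x560x3 uint8, red, green, blue), "z_map" (420x560 float32, m along the optical axis (not along the pixel's ray), 0 where there is no reading), "fovy" (degrees; the focal length in pixels is half the picture's height over the tangent of half this angle, whatever the lens; pixels are square), "cx", "cy" (the principal point, pixels), "extrinsics" (4x4, takes a point from camera to world coordinates); the wrist camera has in their place "T_tool_cam" (4x4, takes a point from camera to tool coordinates, whose origin is the TCP and whose axes are the flange's). Camera axes: x right, y down, z forward; pixel columns grow to the right and rows downward; lengths in m; the calibration is good to about 2 mm. The wrist camera is an equidistant fisheye: a pixel r from the principal point sees the ray r / f radians off the axis. A picture is of the moment at which its call begins: read the wrist's pose just before it.
- ctrl.hand_in(): hands the job in; it is judged then, once.
The state is a dict: "time_s": time; "q": joint angles; "dq": joint speeds; "joint_efforts": joint torques, N m; "eef_pos": TCP position; "eef_rot": TCP orientation; "wrist_force": force on the tool from outside, world axes, zero at the start; "torque": the same for the moment, N m; "opening": opening from 0.0 (shut) to 1.0 (fully open); "grasp_force": force on a finger pad.
Only numpy, scipy, OpenCV 4.12 (cv2) and the standard library are available. Lean on these libraries where they do the work, as an engineer would, in place of code of your own. Each camera call takes 0.05 s, during which the arm holds its last target. There are 200 camera calls.

TASK

Fasten the draw latch on top of the larger of the two sample carriers: swing its raised wire loop down over the keeper, then push the upright lever right over, away from the keeper, until it lies flat and the latch stays shut with the loop caught. The smaller carrier is still being filled, so leave its latch open.

Things in the scene. Friction and masses are not known exactly. Their poses are not given: they have to be found in the camera images.
- keeper (a point): Keeper on the larger carrier (white box, 240 x 140 x 85 mm high; smaller one 196 x 100 x 60). Point: on the top face (z 85 mm), foot of the hooking face. Its z is up, +x runs keeper to lever, within 25 deg of away from the robot; latch centred on y=0. Post x 0 to 8 mm, 20 wide, 12 high; its lip overhangs to x=-4, 8 to 12 mm high. The crossbar goes down beyond it (-x side), then is drawn under it.
- lever_pivot (a point): Pivot of the larger carrier's lever, axes as keeper, 50 mm along +x from the keeper and 14 mm above the carrier's top. The lever is a steel plate 70 mm long from here, 28 wide, 5 thick, upright at the start, between two bracket cheeks (20 mm high, y +-24.5 mm). The loop hinges on a pin through it, 22 mm from the pivot (at x +4, z +22 mm when upright).
- loop_bar (a point): Middle of the 5 mm crossbar of the larger carrier's wire loop (36 mm wide), 72 mm from its pin on the lever; a flat tab 28 mm wide goes 23 mm beyond, in line. It starts raised 50 to 80 deg above level, leaning to the keeper, held by friction; pushed there at the tab below 40 deg it drops and lands 8 to 14 mm beyond the hooking face if the lever is upright, and stays down as the lever turns.
- lever (a joint): Lever of the larger carrier, rad: 0 upright, negative leaning to the keeper, 1.57 flat away from it (shut, at its stop). Starts -0.12 to 0.1 and stays where it is left. Hooked, the springy loop comes tight at about 0.6; the toggle point is at about 1.2, past which the latch holds itself. 2 to 6 N on the lever's outer half moves it.
- small_lever (a joint): Lever of an equal latch on the smaller carrier, same values; to be left open as it is.
Mind the look-alikes: they are no part of the job. Leave any purple or red look-alike of the part that bears small_lever alone.

How it is judged:
On the way:
1. the loop is down over the keeper, beyond its lip, while the lever is still up (z of loop_bar in the frame of keeper below 0.009 m and x of loop_bar in the frame of keeper between -0.028 and 0.003 m and value of joint lever below 0.7 rad), for 0.2 s.
At the end, for the whole second after the job is handed in: The larger carrier's lever lies flat (above 1.4 rad), its loop's crossbar is caught under the keeper's lip (centre within 10 mm of the hooking face on the -x side, less than 10 mm above the carrier's top), and the smaller carrier's lever is still up (below 0.5 rad) (value of joint lever above 1.4 rad and z of loop_bar in the frame of keeper below 0.01 m and x of loop_bar in the frame of keeper between -0.01 and 0.003 m and value of joint small_lever below 0.5 rad); the robot touches nothing.
It fails at once if the smaller carrier's lever is pushed over (value of joint small_lever above 0.6 rad).
It also fails if it takes over 35 s, if anything falls off the work surface, if the arm or the gripper's body presses on something with over 40 N, if the wrist force passes 120 N, or if a joint passes its speed limit or range.

## Working session

There is one attempt and no reset: what is moved stays moved. The work goes in short steps, Python scripts to look and compute and a tool call to move; the robot and the scene stay as the last step left them, time stands still between calls to the robot, and variables do not carry over. Pictures are saved under pics/ and viewed, at most 10 in all, crops included, and the job is handed in when it is done.

Besides the shell and the picture viewer there is one more tool, called by a JSON object that holds its "name" and its "arguments". servo_tool: Moves the arm, as the interface text tells. Its arguments: {"type":"object","properties":{"series":{"type":"string"}},"required":["series"]}

```bash
mkdir -p pics
cat > h.py <<'E'
import numpy as np,cv2
from bench import ctrl
def cam(n):
    c=ctrl.camera(n); np.savez(f'{n}.npz',**c); return c
def save(img,name,s=1):
    cv2.imwrite(f'pics/{name}.png',cv2.resize(img[:,:,::-1],None,fx=s,fy=s,interpolation=cv2.INTER_CUBIC))
def cloud(c):
    f=210/np.tan(np.radians(c['fovy'])/2); v,u=np.mgrid[:420,:560]; z=c['z_map']
    P=np.stack([(u-c['cx'])/f*z,(v-c['cy'])/f*z,z],-1); T=c['extrinsics']
    W=P@T[:3,:3].T+T[:3,3]; W[z==0]=np.nan; return W
E
python3 - <<'E'
from h import *
for n in('scene','top'):
    c=cam(n); save(c['img'],n+'1',1.4); print(n,c['fovy'],c['extrinsics'].round(3).tolist())
print(ctrl.get_obs())
E
```

```text
scene 57.936240443303866 [[-0.695, 0.374, -0.614, 0.924], [0.718, 0.382, -0.581, 0.47], [0.017, -0.845, -0.534, 0.539], [0.0, 0.0, 0.0, 1.0]]
top 44.60466807179033 [[-0.007, -0.995, 0.103, 0.35], [-0.999, 0.01, 0.031, -0.028], [-0.031, -0.103, -0.994, 1.023], [0.0, 0.0, 0.0, 1.0]]
{'time_s': 0.1, 'q': array([-1.36329649e+00,  1.81511537e-01,  1.60790940e+00,  1.08376040e-06,
        1.35382313e+00, -2.06286945e-01]), 'dq': array([-2.47882501e-05, -1.28691437e-03, -3.19743007e-03, -7.79253147e-04,
       -2.06313738e-04,  1.15211000e-03]), 'joint_efforts': array([ 1.10627800e-04, -4.45880914e+01, -3.52238488e+01, -3.37148604e-04,
        4.25034217e-03, -5.34832594e-06]), 'eef_pos': array([ 0.23111298, -0.52595964,  0.23334839]), 'eef_rot': array([-8.25708318e-04,  9.78673489e-01,  2.05420352e-01,  2.83328567e-08]), 'wrist_force': array([ 0.52437554, -0.15155656, -0.45833624]), 'torque': array([-0.00527071, -0.05477403, -0.03640583]), 'grasp_force': 0.0, 'opening': 1.0008222293750182}
```

View pics/scene1.png

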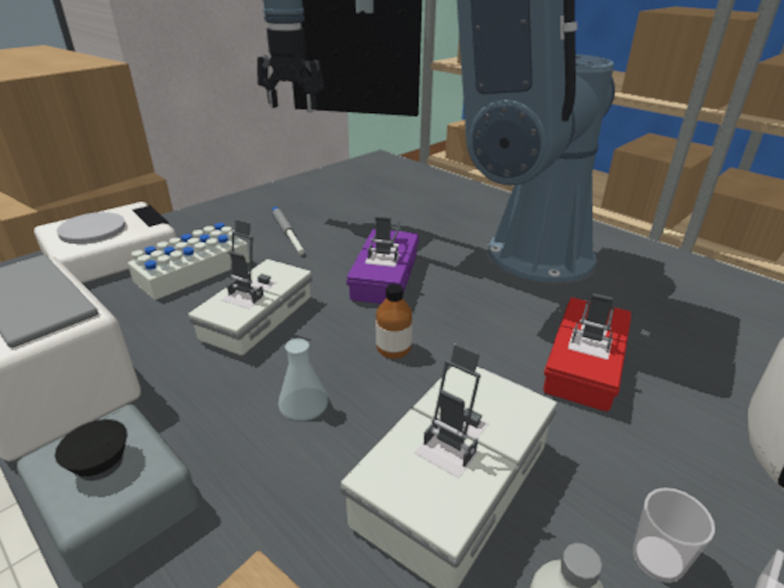

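View pics/top1.png

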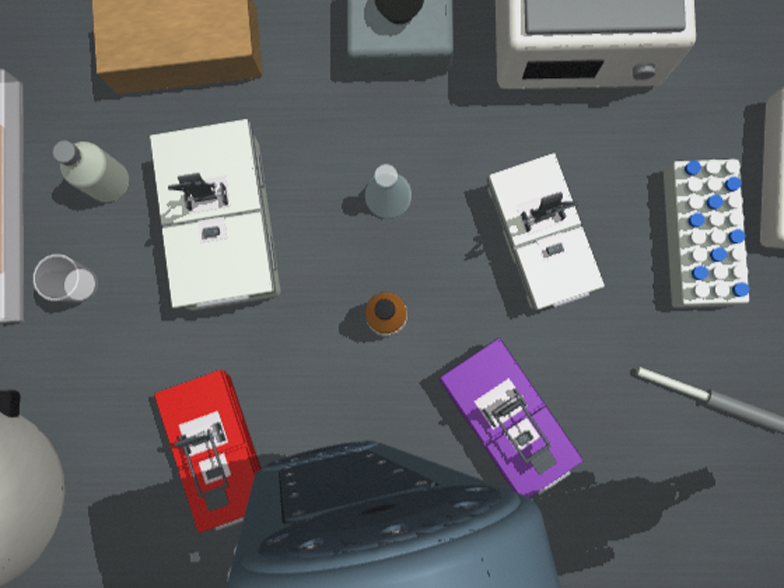

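The larger white carrier is at about (212,215) in the top picture, with its keeper at (211,232). The smaller white one is at (547,232). The lever is upright and the loop is raised about 75°.

Run:
```python
from h import *
t=dict(np.load('top.npz'));s=dict(np.load('scene.npz'))
W=cloud(t);S=cloud(s)
reg=np.zeros((420,560),bool);reg[80:225,100:205]=1
m=reg&(abs(W[...,2]-.085)<.008)
r=cv2.minAreaRect((W[m][:,:2]*1000).astype(np.float32));print('rect top',r,np.median(W[m][:,2]))
for u,v in[(150.7,165.7),(150,163),(151,168)]:print('keeper',W[int(v),int(u)])
# latch points above 0.10 within carrier, both cams
a=np.radians(r[2]);cx,cy=np.array(r[0])/1000
for n,X,c in(('top',W,t),('scene',S,s)):
    P=X[(abs(X[...,0]-cx)<.13)&(abs(X[...,1]-cy)<.1)&(X[...,2]>.092)&(X[...,2]<.3)]
    print(n,len(P))
    for z0 in np.arange(.09,.24,.01):
        q=P[(P[:,2]>=z0)&(P[:,2]<z0+.01)]
        if len(q):print(round(z0,3),len(q),q.min(0).round(3),q.max(0).round(3),np.median(q,0).round(3))
save(t['img'][110:190,105:205],'k1',7)
save(s['img'][235:350,270:400],'k2',6)
```

```text
rect top ((580.02197265625, 238.25222778320312), (245.79331970214844, 139.20578002929688), 8.737448692321777) 0.08606166667232729
keeper [0.55204401 0.23454485 0.09780021]
keeper [0.55551374 0.23423209 0.09915314]
keeper [0.54741415 0.23395586 0.09287886]
top 611
0.09 99 [0.545 0.2   0.092] [0.649 0.267 0.1  ] [0.555 0.234 0.098]
0.1 166 [0.549 0.214 0.1  ] [0.616 0.269 0.11 ] [0.597 0.238 0.104]
0.11 29 [0.596 0.228 0.11 ] [0.604 0.26  0.12 ] [0.599 0.242 0.115]
0.12 51 [0.597 0.221 0.12 ] [0.611 0.261 0.13 ] [0.6   0.236 0.124]
0.13 42 [0.598 0.222 0.13 ] [0.607 0.26  0.14 ] [0.6   0.242 0.136]
0.14 25 [0.596 0.223 0.14 ] [0.606 0.258 0.149] [0.6   0.241 0.144]
0.15 13 [0.593 0.222 0.15 ] [0.606 0.258 0.16 ] [0.6   0.229 0.156]
0.16 74 [0.59  0.221 0.16 ] [0.611 0.258 0.17 ] [0.604 0.24  0.167]
0.17 29 [0.587 0.22  0.17 ] [0.61  0.259 0.178] [0.605 0.246 0.17 ]
0.18 1 [0.593 0.221 0.187] [0.593 0.221 0.187] [0.593 0.221 0.187]
0.19 37 [0.584 0.221 0.19 ] [0.593 0.26  0.197] [0.588 0.231 0.193]
0.2 12 [0.582 0.226 0.2  ] [0.588 0.247 0.209] [0.585 0.237 0.205]
0.21 33 [0.581 0.226 0
[... 244 characters left out ...]
2 0.239 0.113]
0.12 164 [0.597 0.217 0.12 ] [0.611 0.259 0.13 ] [0.605 0.24  0.125]
0.13 116 [0.598 0.219 0.13 ] [0.608 0.258 0.14 ] [0.604 0.24  0.135]
0.14 115 [0.595 0.218 0.14 ] [0.607 0.257 0.15 ] [0.604 0.24  0.145]
0.15 109 [0.593 0.218 0.15 ] [0.607 0.257 0.16 ] [0.604 0.242 0.154]
0.16 116 [0.591 0.217 0.16 ] [0.611 0.257 0.17 ] [0.605 0.241 0.166]
0.17 70 [0.588 0.217 0.17 ] [0.61  0.257 0.18 ] [0.597 0.24  0.172]
0.18 38 [0.587 0.216 0.18 ] [0.596 0.256 0.19 ] [0.591 0.236 0.185]
0.19 155 [0.584 0.216 0.19 ] [0.594 0.256 0.2  ] [0.589 0.236 0.195]
0.2 125 [0.582 0.222 0.2  ] [0.59  0.249 0.21 ] [0.586 0.237 0.205]
0.21 73 [0.581 0.222 0.21 ] [0.588 0.249 0.215] [0.584 0.236 0.213]
```

View pics/k1.png

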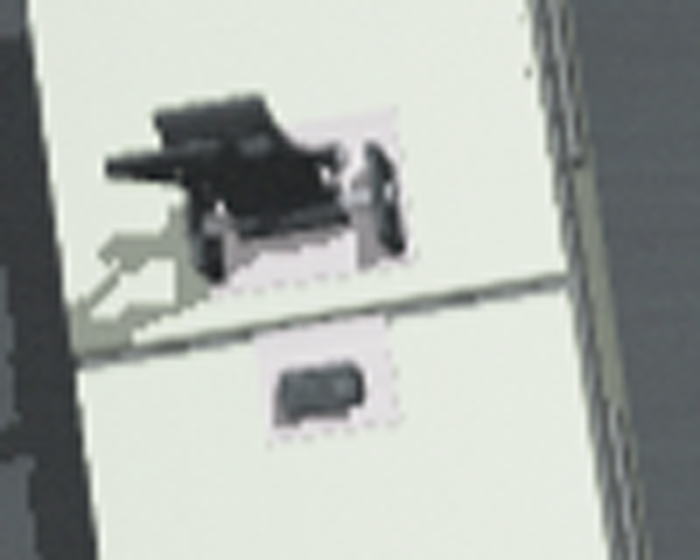

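View pics/k2.png

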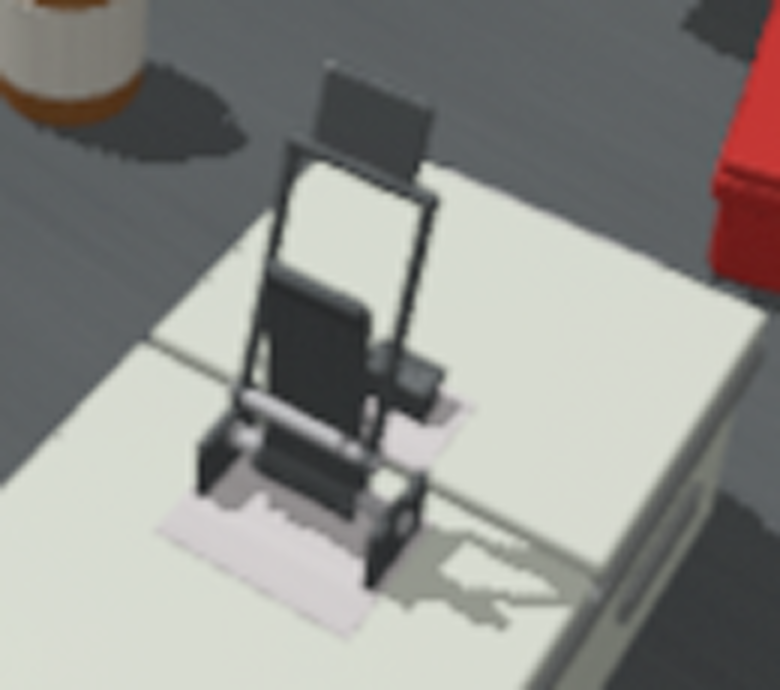

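Measured: the keeper is at about (0.552, 0.234), with its axis at yaw 8.6°. The loop pin is at about (0.605, 0.242, 0.121) and the loop stands about 77° up. Next I go above and behind the tab with the gripper shut.

{"name": "servo_tool", "arguments": {"series": "1 0 0 -0.04 0 0 0; 1 0 0 -0.08 0 0 0; 1 0 0 -0.11 0 0 0; 1 0.681 -0.546 -0.11 0 0 0; 1 0.681 -0.546 -0.11 0 0 0; 1 0.681 -0.546 -0.11 0 0 0; 1 0.681 -0.546 -0.11 0 0 0; 1 0.681 -0.546 -0.11 0 0 0; 1 0.681 -0.546 -0.11 0 0 0; 1 0.681 -0.546 -0.11 0 0 0; 1 0.681 -0.546 -0.11 0 0 0; 1 0.681 -0.546 -0.11 0 0 0"}}

```text
time_s: 1.1
eef_pos: [0.4051, -0.192, 0.344]
eef_rot: [-0.0, 0.979, 0.205, 0.0]
wrist_force: [1.1, -0.2, 0.1]
opening: 0.003
grasp_force: 0.0
```

{"name": "servo_tool", "arguments": {"series": "1 0.387 -0.31 0 0 0 15; 1 0.387 -0.31 0 0 0 15; 1 0.387 -0.31 0 0 0 15; 1 0.387 -0.31 0 0 0 15; 1 0.387 -0.31 0 0 0 15; 1 0.387 -0.31 0 0 0 15; 1 0.387 -0.31 0 0 0 15; 1 0.387 -0.31 0 0 0 15; 1 0.387 -0.31 0 0 0 15; 1 0.387 -0.31 0 0 0 15; 1 0.387 -0.31 0 0 0 15; 1 0.387 -0.31 0 0 0 15"}}

```text
time_s: 2.1
eef_pos: [0.6303, 0.239, 0.3434]
eef_rot: [0.0, 0.997, 0.076, -0.0]
wrist_force: [1.5, -1.3, 0.7]
opening: 0.001
grasp_force: 0.0
```

{"name": "servo_tool", "arguments": {"series": "1 0 0 0 0 0 0; 1 0 0 0 0 0 0"}}

```text
time_s: 2.27
eef_pos: [0.6298, 0.2388, 0.3416]
eef_rot: [0.0, 0.997, 0.078, -0.002]
wrist_force: [-0.7, -0.9, -0.5]
opening: -0.002
grasp_force: 0.0
```

Run:
```python
from h import *
o=ctrl.get_obs();print(o['eef_pos'],o['eef_rot'],o['q'].round(2))
c=cam('wrist');save(c['img'],'w1',1.2);print(c['T_tool_cam'].round(3).tolist())
```

```text
[0.62980312 0.2388403  0.34158255] [ 2.52331596e-04  9.96988224e-01  7.75300013e-02 -1.87520883e-03] [ 0.19  0.34  1.19 -0.    1.61  1.6 ]
[[0.0, -0.949, -0.316, 0.081], [1.0, 0.0, -0.0, -0.001], [0.0, -0.316, 0.949, -0.14], [0.0, 0.0, 0.0, 1.0]]
```

View pics/w1.png

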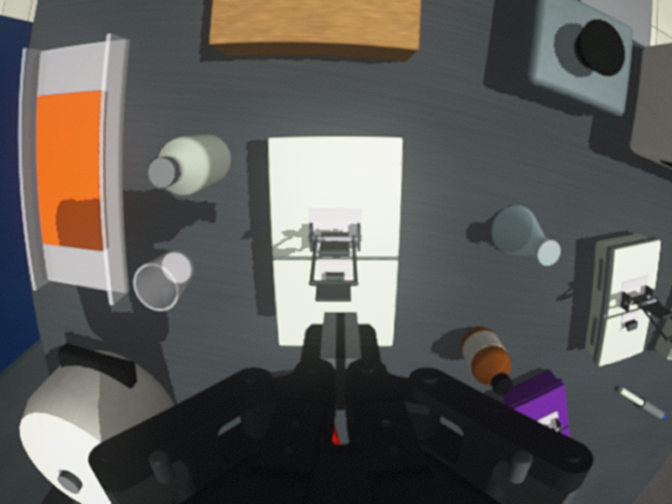

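The wrist view shows the latch centred at column ~334, with the tab at (333,293) and the fingers at column 340. I'll measure the lateral offset with the wrist depth.

```bash
cat >> h.py <<'E'
def wcloud(c,o):
    from scipy.spatial.transform import Rotation as R
    f=210/np.tan(np.radians(c['fovy'])/2); v,u=np.mgrid[:420,:560]; z=c['z_map']
    x=u-c['cx'];y=v-c['cy'];r=np.hypot(x,y)+1e-9;k=np.tan(np.minimum(r/f,1.4))/r
    P=np.stack([x*k*z,y*k*z,z],-1);T=c['T_tool_cam'];P=P@T[:3,:3].T+T[:3,3]
    q=o['eef_rot'];W=P@R.from_quat([q[1],q[2],q[3],q[0]]).as_matrix().T+o['eef_pos'];W[z==0]=np.nan;return W
def kf(W,k=(.552,.234,.085),a=8.7):
    a=np.radians(a);d=W-np.array(k);return np.stack([d[...,0]*np.cos(a)+d[...,1]*np.sin(a),-d[...,0]*np.sin(a)+d[...,1]*np.cos(a),d[...,2]],-1)
E
python3 - <<'E'
from h import *
c=dict(np.load('wrist.npz'));o=ctrl.get_obs();W=wcloud(c,o)
K=kf(W);m=np.zeros((420,560),bool);m[150:260,240:320]=1
print('TCP in kf',kf(o['eef_pos']))
P=K[m&(K[...,2]>.004)&(K[...,2]<.16)]
for z0 in np.arange(.004,.15,.01):
    q=P[(P[:,2]>=z0)&(P[:,2]<z0+.01)]
    if len(q):print(round(z0,3),len(q),*[np.percentile(q,p,axis=0).round(3) for p in(3,50,97)])
t=W[m&(abs(W[...,2]-.086)<.004)];print(cv2.minAreaRect((t[:,:2]*1000).astype(np.float32)))
E
```

```text
TCP in kf [ 0.07728483 -0.00840638  0.25762792]
0.004 118 [ 0.001 -0.03   0.004] [ 0.006 -0.003  0.01 ] [0.072 0.022 0.014]
0.014 264 [ 0.004 -0.028  0.014] [ 0.051 -0.003  0.02 ] [0.06  0.024 0.023]
0.034 170 [ 0.052 -0.021  0.037] [ 0.054 -0.002  0.039] [0.056 0.016 0.044]
0.044 83 [ 0.05  -0.022  0.044] [ 0.052 -0.003  0.049] [0.053 0.017 0.054]
0.054 91 [ 0.048 -0.022  0.054] [ 0.053 -0.002  0.059] [0.054 0.017 0.063]
0.064 88 [ 0.046 -0.021  0.064] [ 0.053 -0.002  0.069] [0.054 0.017 0.073]
0.074 76 [ 0.043 -0.022  0.075] [ 0.046 -0.002  0.081] [0.057 0.017 0.084]
0.084 171 [ 0.041 -0.022  0.084] [ 0.054 -0.003  0.086] [0.057 0.017 0.093]
0.094 44 [ 0.038 -0.022  0.094] [ 0.04  -0.002  0.099] [0.041 0.017 0.103]
0.104 255 [ 0.035 -0.021  0.105] [ 0.037 -0.003  0.109] [0.039 0.016 0.114]
0.114 200 [ 0.033 -0.016  0.114] [ 0.035 -0.003  0.119] [0.036 0.011 0.124]
0.124 188 [ 0.03  -0.015  0.124] [ 0.032 -0.002  0.128] [0.034 0.011 0.13 ]
((582.7978515625, 235.703857421875), (149.0771026611328, 108.24718475341797), 8.635799407958984)
```

{"name": "servo_tool", "arguments": {"series": "1 -0.004 -0.006 0.04 0 0 0; 1 -0.009 -0.006 0.08 0 0 0; 1 -0.009 -0.006 0.113 0 0 0; 1 -0.009 -0.006 0.113 0 0 0; 1 -0.02 -0.006 0.113 0 0 0; 1 -0.03 -0.006 0.114 0 0 0; 1 -0.038 -0.006 0.116 0 0 0; 1 -0.045 -0.006 0.119 0 0 0"}}

```text
time_s: 2.98
eef_pos: [0.5851, 0.2352, 0.2278]
eef_rot: [-0.0, 0.997, 0.075, 0.002]
wrist_force: [0.3, 1.1, 0.8]
opening: -0.002
grasp_force: 0.0
```

{"name": "servo_tool", "arguments": {"series": "1 -0.006 0 0.002 0 0 0; 1 -0.01 0 0.004 0 0 0; 1 -0.016 0 0.008 0 0 0; 1 -0.022 0 0.013 0 0 0; 1 -0.027 0 0.018 0 0 0; 1 -0.032 0 0.023 0 0 0; 1 -0.037 0 0.029 0 0 0; 1 -0.041 0 0.035 0 0 0; 1 -0.041 0 0.035 0 0 0; 1 -0.041 0 0.035 0 0 0"}}

```text
time_s: 3.82
eef_pos: [0.5437, 0.2297, 0.1896]
eef_rot: [0.0, 0.997, 0.076, -0.0]
wrist_force: [0.0, 0.6, -0.9]
opening: -0.002
grasp_force: 0.0
```

Run:
```python
from h import *
o=ctrl.get_obs();print(o['time_s'],kf(o['eef_pos']),o['wrist_force'])
c=cam('scene');save(c['img'][225:365,250:420],'s2',4)
```

```text
3.8167 [-0.00885728 -0.00295147  0.10460809] [ 0.03544703  0.56429534 -0.93260181]
```

View pics/s2.png

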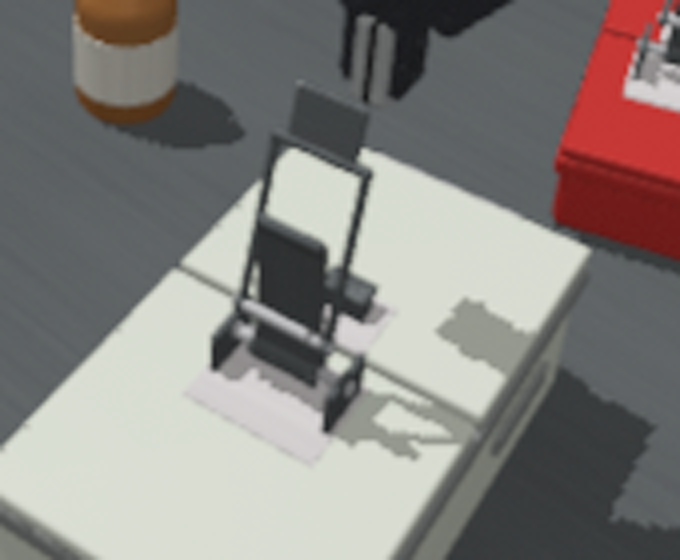

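The loop hasn't moved. The fingertips appear at crop (375,95), to the right of the tab at (330,120), so I'll check where they really are.

Run:
```python
from h import *
c=dict(np.load('scene.npz'));W=cloud(c)
for u,v in[(338,243),(343,247),(347,240),(350,246),(331,252),(326,250)]:print(u,v,W[v,u].round(3),kf(W[v,u]).round(3))
K=kf(W);m=np.zeros((420,560),bool);m[215:252,333:360]=1
P=K[m&(K[...,2]>.05)]
for z0 in np.arange(.05,.2,.01):
    q=P[(P[:,2]>=z0)&(P[:,2]<z0+.01)]
    if len(q):print(round(z0,3),len(q),q.min(0).round(3),q.max(0).round(3))
```

```text
338 243 [0.554 0.224 0.201] [ 0.001 -0.011  0.116]
343 247 [0.553 0.232 0.198] [ 0.001 -0.002  0.113]
347 240 [0.55  0.235 0.211] [-0.002  0.002  0.126]
350 246 [0.548 0.24  0.201] [-0.003  0.007  0.116]
331 252 [0.585 0.234 0.208] [ 0.033 -0.005  0.123]
326 250 [0.586 0.226 0.208] [ 0.032 -0.013  0.123]
0.1 25 [-0.016 -0.016  0.105] [0.002 0.006 0.11 ]
0.11 103 [-0.016 -0.018  0.11 ] [0.002 0.008 0.119]
0.12 138 [-0.016 -0.02   0.12 ] [0.033 0.009 0.13 ]
0.13 114 [-0.015 -0.019  0.13 ] [0.003 0.009 0.14 ]
0.14 114 [-0.007 -0.024  0.14 ] [0.005 0.019 0.15 ]
0.15 206 [-0.018 -0.025  0.15 ] [0.005 0.02  0.16 ]
0.16 77 [-0.018 -0.019  0.16 ] [0.007 0.011 0.17 ]
0.17 37 [-0.003 -0.001  0.17 ] [0.009 0.011 0.177]
```

The fingertips end at about TCP height, not 25 mm ahead, so they passed over the tab. I'll redo the push 25 mm lower.

{"name": "servo_tool", "arguments": {"series": "1 0 0 -0.04 0 0 0; 1 0.02 0 -0.06 0 0 0; 1 0.05 0 -0.06 0 0 0; 1 0.08 0 -0.06 0 0 0; 1 0.08 0 -0.035 0 0 0; 1 0.08 0 -0.014 0 0 0; 1 0.08 0 -0.014 0 0 0; 1 0.065 0 -0.014 0 0 0; 1 0.055 0 -0.014 0 0 0; 1 0.045 0 -0.011 0 0 0; 1 0.038 0 -0.008 0 0 0; 1 0.031 0 -0.005 0 0 0"}}

```text
time_s: 4.87
eef_pos: [0.5748, 0.2346, 0.1964]
eef_rot: [-0.0, 0.997, 0.076, 0.001]
wrist_force: [0.7, -0.4, -0.3]
opening: -0.002
grasp_force: 0.0
```

{"name": "servo_tool", "arguments": {"series": "1 -0.006 0 0.004 0 0 0; 1 -0.012 0 0.009 0 0 0; 1 -0.017 0 0.014 0 0 0; 1 -0.022 0 0.019 0 0 0; 1 -0.027 0 0.025 0 0 0; 1 -0.031 0 0.032 0 0 0; 1 -0.031 0 0.032 0 0 0; 1 -0.031 0 0.032 0 0 0"}}

```text
time_s: 5.53
eef_pos: [0.5437, 0.2297, 0.1625]
eef_rot: [0.0, 0.997, 0.076, -0.001]
wrist_force: [0.3, -0.1, 0.2]
opening: 0.003
grasp_force: 0.0
```

Run:
```python
from h import *
o=ctrl.get_obs();print(o['time_s'],kf(o['eef_pos']),o['wrist_force'])
c=cam('scene');save(c['img'][225:365,250:420],'s3',4)
```

```text
5.5333 [-0.00890608 -0.00300361  0.07750444] [ 0.32707395 -0.05153168  0.2199188 ]
```

View pics/s3.png

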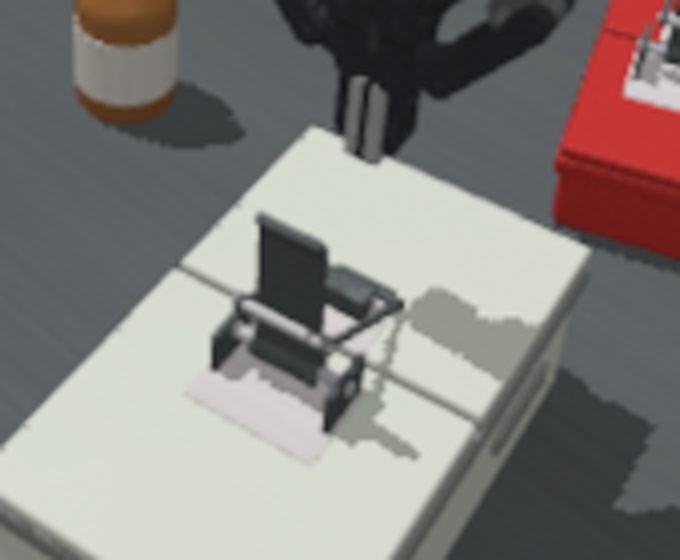

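The loop has dropped: its wire corner is at crop (400,305) by the keeper. I'll check the bar's position.

Run:
```python
from h import *
c=dict(np.load('scene.npz'));K=kf(cloud(c))
for n,K in(('scene',K),('top',kf(cloud(cam('top'))))):
    P=K[(abs(K[...,1]+.002)<.026)&(K[...,0]>-.05)&(K[...,0]<.075)&(K[...,2]>.004)&(K[...,2]<.1)]
    for x0 in np.arange(-.05,.075,.006):
        q=P[(P[:,0]>=x0)&(P[:,0]<x0+.006)]
        if len(q):print(n,round(x0,3),len(q),q.min(0).round(3),q.max(0).round(3),np.median(q[:,2]).round(3))
```

```text
scene -0.026 1 [-0.023  0.002  0.004] [-0.023  0.002  0.004] 0.004
scene -0.02 6 [-0.017  0.008  0.089] [-0.014  0.008  0.1  ] 0.095
scene -0.014 28 [-0.014 -0.018  0.004] [-0.008  0.016  0.099] 0.006
scene -0.008 113 [-0.008 -0.019  0.007] [-0.002  0.016  0.1  ] 0.087
scene -0.002 145 [-0.002 -0.014  0.006] [0.004 0.016 0.1  ] 0.085
scene 0.004 54 [ 0.004 -0.011  0.004] [0.01  0.016 0.017] 0.01
scene 0.01 5 [ 0.012 -0.002  0.004] [0.014 0.016 0.019] 0.018
scene 0.016 7 [0.016 0.013 0.019] [0.021 0.016 0.022] 0.021
scene 0.022 4 [0.024 0.014 0.022] [0.025 0.016 0.026] 0.024
scene 0.028 9 [ 0.029 -0.027  0.004] [0.034 0.022 0.029] 0.026
scene 0.034 29 [ 0.034 -0.027  0.004] [0.04  0.022 0.032] 0.016
scene 0.04 32 [ 0.04  -0.028  0.004] [0.046 0.024 0.035] 0.021
scene 0.046 333 [ 0.046 -0.028  0.005] [0.052 0.024 0.081] 0.027
scene 0.052 479 [ 0.052 -0.028  0.004] [0.058 0.023 0.087] 0.058
scene 0.058 36 [ 0.058 -0.028  0.004] [0.061 0.022 0.038] 0.015
scene 0.064 2 [0.067 0.014 0.004] [0.07  0.014 0.004] 0.004
scene 0.07 2 [ 0.071 -0.011  0.004] [0.074 0.017 0.005] 0.004
top -0.05 5 [
[... 437 characters left out ...]
.006
top -0.008 44 [-0.007 -0.023  0.004] [-0.002  0.02   0.015] 0.01
top -0.002 50 [-0.002 -0.02   0.005] [0.004 0.024 0.016] 0.012
top 0.004 17 [ 0.004 -0.019  0.011] [0.01  0.004 0.015] 0.013
top 0.01 9 [ 0.01  -0.022  0.004] [0.015 0.005 0.019] 0.014
top 0.016 2 [ 0.017 -0.028  0.004] [ 0.017 -0.024  0.005] 0.005
top 0.04 1 [ 0.045 -0.017  0.035] [ 0.045 -0.017  0.035] 0.035
top 0.046 106 [ 0.046 -0.02   0.02 ] [ 0.052 -0.     0.085] 0.054
top 0.052 57 [ 0.052 -0.026  0.01 ] [0.058 0.002 0.088] 0.082
top 0.058 9 [ 0.058 -0.026  0.01 ] [ 0.061 -0.008  0.083] 0.021
top 0.064 4 [ 0.065 -0.027  0.004] [ 0.068 -0.017  0.006] 0.005
top 0.07 4 [ 0.071 -0.024  0.004] [ 0.074 -0.007  0.006] 0.005
```

The crossbar is at x ≈ -11 mm, z ≈ 5 mm, and the lever is upright. Now I push the lever over along its arc.

{"name": "servo_tool", "arguments": {"series": "1 0.015 0 0.003 0 0 0; 1 0.03 0 0.005 0 0 0; 1 0.04 0 0.005 0 0 0; 1 0.048 0 0.006 0 0 0; 1 0.056 0 0.007 0 0 0; 1 0.065 0 0.008 0 0 0; 1 0.073 0 0.012 0 0 0; 1 0.081 0 0.016 0 0 0; 1 0.081 0 0.016 0 0 0"}}

```text
time_s: 6.38
eef_pos: [0.625, 0.242, 0.146]
eef_rot: [0.0, 0.997, 0.076, -0.0]
wrist_force: [0.2, -0.9, 0.0]
opening: 0.003
grasp_force: 0.0
```

{"name": "servo_tool", "arguments": {"series": "1 0.004 0 0.004 0 0 0; 1 0.009 0 0.008 0 0 0; 1 0.013 0 0.012 0 0 0; 1 0.016 0 0.017 0 0 0; 1 0.019 0 0.022 0 0 0; 1 0.0215 0 0.027 0 0 0; 1 0.0215 0 0.027 0 0 0"}}

```text
time_s: 6.97
eef_pos: [0.6455, 0.2452, 0.1187]
eef_rot: [0.0, 0.997, 0.076, -0.0]
wrist_force: [-0.8, -0.2, 0.6]
opening: -0.002
grasp_force: 0.0
```

Run:
```python
from h import *
o=ctrl.get_obs();print(o['time_s'],kf(o['eef_pos']),o['wrist_force'])
c=cam('scene');save(c['img'][225:365,250:420],'s4',4)
```

```text
6.9667 [ 0.09415941 -0.00306674  0.03368673] [-0.82335991 -0.23255681  0.58149175]
```

View pics/s4.png

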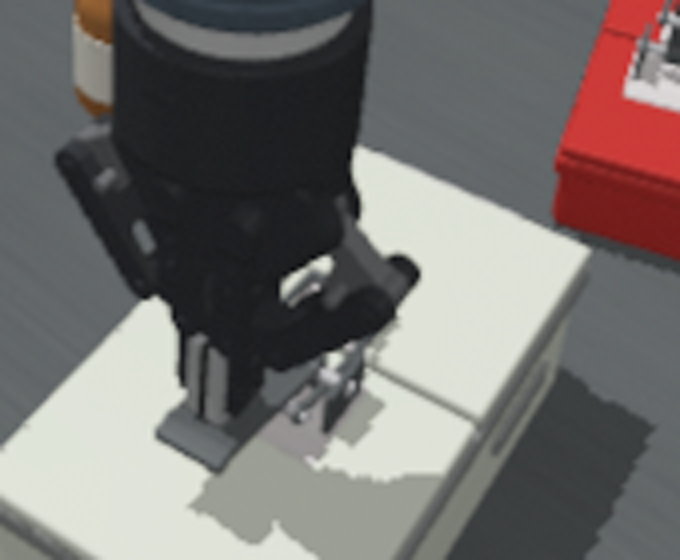

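The lever is well over, with the finger on top of it. I finish pushing it down flat, then lift clear.

{"name": "servo_tool", "arguments": {"series": "1 0.002 0 0.004 0 0 0; 1 0.003 0 0.008 0 0 0; 1 0.004 0 0.012 0 0 0; 1 0.004 0 0.015 0 0 0; 1 0.004 0 0.018 0 0 0; 1 0.004 0 0.018 0 0 0"}}

```text
time_s: 7.52
eef_pos: [0.6495, 0.2459, 0.1042]
eef_rot: [0.0, 0.997, 0.076, 0.0]
wrist_force: [-5.3, -1.8, 11.1]
opening: 0.0
grasp_force: 5.6
```

{"name": "servo_tool", "arguments": {"series": "1 0.004 0 -0.02 0 0 0; 1 0.004 0 -0.06 0 0 0; 1 0.004 0 -0.1 0 0 0; 1 0.004 0 -0.14 0 0 0; 1 0.004 0 -0.18 0 0 0; 1 0.06 0 -0.2 0 0 0; 1 0.1 0 -0.2 0 0 0; 1 0.1 0 -0.2 0 0 0; 1 0.1 0 -0.2 0 0 0"}}

```text
time_s: 8.27
eef_pos: [0.7508, 0.2605, 0.3005]
eef_rot: [0.0, 0.997, 0.075, 0.0]
wrist_force: [0.5, -0.1, -0.5]
opening: 0.0
grasp_force: 0.0
```

Run:
```python
from h import *
o=ctrl.get_obs();print(o['time_s'],kf(o['eef_pos']),o['wrist_force'])
K=wcloud(cam('wrist'),ctrl.get_obs());K=kf(K)
c=cam('top');S=cam('scene');a=cv2.resize(c['img'][110:190,105:205],(500,400),interpolation=2);b=cv2.resize(S['img'][235:350,270:400],(0,0),fx=2.3,fy=400/115,interpolation=2)
save(np.hstack([a,b]),'f5')
for n,K in(('wrist',K),('top',kf(cloud(c)))):
    P=K[(abs(K[...,1]+.002)<.015)&(K[...,0]>-.05)&(K[...,0]<.13)&(K[...,2]>.004)&(K[...,2]<.1)]
    for x0 in np.arange(-.05,.13,.01):
        q=P[(P[:,0]>=x0)&(P[:,0]<x0+.01)]
        if len(q):print(n,round(x0,3),len(q),np.median(q[:,2]).round(4),q[:,2].max().round(3))
```

```text
8.2667 [ 0.20049252 -0.00382948  0.21551544] [ 0.50704035 -0.1192742  -0.48561304]
wrist 0.1 47 0.0166 0.018
wrist 0.11 166 0.0148 0.018
top -0.05 1 0.0044 0.004
top -0.04 7 0.0042 0.005
top -0.03 25 0.0054 0.009
top -0.02 55 0.0055 0.008
top -0.01 78 0.0082 0.016
top 0.0 48 0.0124 0.015
top 0.01 18 0.0051 0.011
top 0.02 6 0.0062 0.01
top 0.03 11 0.0064 0.009
top 0.04 88 0.0197 0.025
top 0.05 70 0.018 0.023
top 0.06 85 0.0172 0.022
top 0.07 76 0.0174 0.021
top 0.08 74 0.0175 0.021
top 0.09 77 0.0175 0.021
top 0.1 73 0.0174 0.02
top 0.11 63 0.0165 0.02
top 0.12 3 0.0043 0.005
```

View pics/f5.png

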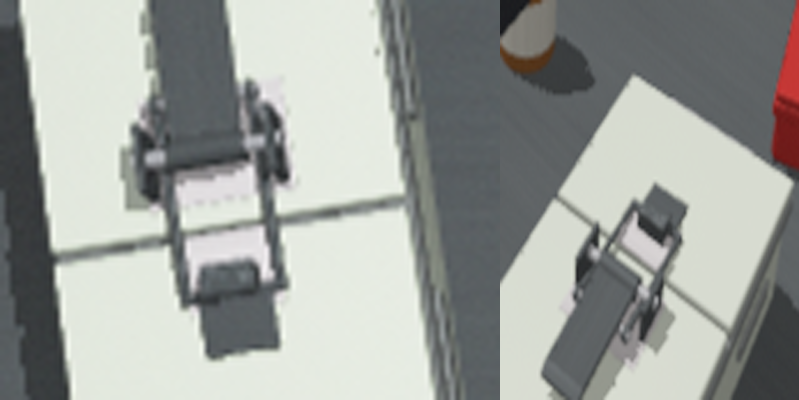

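The lever lies flat at a constant z of about 17 mm. The loop is drawn tight under the keeper's lip, with its tab beyond. The arm is clear, so I hand in.

```bash
python3 -c "
from bench import ctrl
print(ctrl.hand_in())"
```

```text
the job is handed in; nothing more can be done
None
```

The larger carrier's latch is shut, with its lever flat and the loop caught under the keeper; the smaller carrier's latch was left untouched, and the job was handed in at about 8.3 s with no verdict returned.

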